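# Hold a measuring cell in a photometer's light path

### The arm

A 6-joint arm with a two-finger parallel gripper is mounted at the origin on a cart in front of the work surface, level with it; the furniture and walls round the work are solid. World frame = base frame: x ahead of the robot, y to its left, z up, the work surface at z = 0. Lengths are in m, angles in rad, forces in N, time in s.
With the tool pointing down it reaches from about 0.35 to 0.875 m from the base axis. Payload 4.2 kg.
Tool frame: the origin (TCP) lies on the centre line of the jaws, within the pads' length; the fingertips stand 8 mm ahead of it and the grasp point (between the pads) lies 11 mm behind it; z points along the fingers, y is the line along which they close (so a half turn about z gives the same grasp; the last joint's range is limited). The gripper opens to 87 mm and grips with 3 to 60 N. Pads are 19 mm wide; open, the fingers measure 117 mm over their backs; the gripper's body (75 mm by 190 mm) begins 51 mm behind the grasp point.
Start: joints at [1.46, 0.385, 0.008, 0, -1.194, -0.259], TCP at [0.226, 0.583, 0.231] pointing down, gripper open.
Joint ranges: [-3.14, 3.14], [-1.21, 2.06], [-1.07, 1.41], [-3.16, 2.05], [-2.99, -0.16], [-3.1, 3.1]. Speed limits (rad/s): [2.79, 2.79, 3.14, 3.14, 3.14, 3.14].

### API

Orientations are given as [roll, pitch, yaw] about the fixed x, y, z axes, in that order (R = Rz(yaw) Ry(pitch) Rx(roll)).
In Python, from workcell import get_state, capture, sign_off gives the robot as it stands. The module is installed in compiled form; this text tells all that it offers.
- The arm moves only by the tool send_rows, never from a script. Its argument "plan" is a list of rows, each a list of 6 numbers: the shift along the tool's x, y, z normalised to -1 to 1, where 1 is 0.2 m, then the turn, a rotation vector about the tool's x, y, z normalised to -1 to 1, where 1 is 360 degrees. A call has 1 to 12 rows; each row is the pose to reach, as a shift and turn from the pose commanded when the call began, along the tool's axes at that moment, turning the shorter way round; what a row does not reach only later rows make up. A row lasts 1/10 s, in which the tool goes at most 50 mm and 8.59 degrees, less where a joint would pass 70% of its speed; a pose out of reach is approached as far as the arm can. A call with a number of a shift or a turn outside -1 to 1 is refused whole. A call with a gripper value outside its range is refused whole. "grip" is the opening, from 0 (shut) to 1 (fully open), set as the call begins (left out, the last holds). The fingers move at their own pace and stop on an object; the grip force is fixed at half the most. Time passes only in rows, so rows that repeat a pose let the fingers close. It gives the time, the measured TCP pose, the force, the opening and the grip force at its end, in the units of the state.
- get_state(): the state, without advancing time (a new reading comes with each control period).
- capture(name): name is "scene" or "top"; returns a dict with "frame" (420x560x3 uint8, red, green, blue), "z_map" (420x560 float32, m along the optical axis (not along the pixel's ray), 0 where there is no reading), "vertical_fov" (degrees; the focal length in pixels is half the picture's height over the tangent of half this angle, whatever the lens; pixels are square), "cx", "cy" (the principal point, pixels), "k1" (the pictures are not rectified: a ray, as slopes to the right and down, at radius r is drawn at 1 + k1 r^2 times it, then the intrinsics apply), "extrinsics" (4x4, takes a point from camera to world coordinates). Camera axes: x right, y down, z forward; pixel columns grow to the right and rows downward; lengths in m; the calibration is good to about 2 mm. A picture is of the moment at which its call begins.
- sign_off(): hands the job in; it is judged then, once.
The state is a dict: "time": time; "joints": joint angles; "qvel": joint speeds; "tau": joint torques, N m; "eef_pos": TCP position; "ee_rot": TCP orientation; "contact_force": force on the tool from outside, world axes, zero at the start; "moment": the same for the moment, N m; "width": finger opening in m; "finger_force": force on a finger pad.
Only numpy, scipy, OpenCV 4.12 (cv2) and the standard library are available. Lean on these libraries where they do the work, as an engineer would, in place of code of your own. Each camera call takes 0.05 s, during which the arm holds its last target. There are 200 camera calls.

### The job

On the bench photometer, first slide the detector head home against its stop, then lock it by turning the clamp knob behind it clockwise as far as it goes. Then take the long cell (the two square ones stay in the rack) by its frosted broad faces only, never touching the clear end windows, and lift it out. Finish while holding it in the light path: still and upright, midway between the heads, long side along the beam, its light spot on the beam, touching nothing but the fingers; do not let go.

Things in the scene. Friction and masses are not known exactly. Their poses are not given: they have to be found in the camera images.
- photometer: Fixed bench photometer. Origin at worktop height below the middle of the light path; light runs along own y, 70 mm up; own x points away from the robot at yaw 0. Grey base 86 x 345 x 18 mm, from y = -245 to +100 mm. White lamp head (56 x 50 mm, top 99 mm) at y = +35 to +85 mm. Between the heads guide bars and stop blocks reach z = 32 mm.
- beam_mid (a point): Middle of the light path, 70 mm above the photometer's origin, axes as the photometer's (light along y). With the detector head home, the heads' apertures are 30 mm from here on either side along y.
- detector_head (a joint): Slide position in m: 0 = home at its stop, near the lamp; up to 0.065 back, toward the photometer's -y. Friction 1.5 N while unlocked. White head 56 x 50 mm, top at z = 95 mm, at home at y = -35 to -85 mm; behind it a flat foot 66 mm wide, top z = 39 mm, to y = -180 mm, with the clamp knob. Push it at the head or draw it along by the knob.
- clamp_knob (a joint): Angle of the clamp knob in rad: 0 = loose, grows clockwise seen from above, 1.4 = tight (end of travel). It bites from about 0.8 on and then turns a little stiffer (under 0.5 N m); over 1.1 counts as locked, and the head then resists light pushes. It stays where it is left.
- clamp_knob_grip (a point): Grip point of the clamp knob, on its vertical axis, 71 mm above the worktop; moves with the slide (at home at y = -145 mm in the photometer's frame), axes turn with the knob. The knob is a black upright bar, 42 mm long (own x), 11 mm thick (own y), from 12 mm below to 11 mm above this point. At angle 0 it lies across the slide, along the photometer's x. The head's back is 60 mm away.
- cell_rack: Fixed grey rack 148 (own x) x 36 x 25 mm high, three slots in a row along its x, 46 mm apart, each 24.5 x 14.5 mm and 16 mm deep. Origin below its centre, at worktop height.
- long_cell: The cell to hold: 22.5 (own x) x 12.5 (own y) x 45 mm, upright in one of the rack's slots, long side along the rack's x, 29 mm showing. Origin: centre of its underside. The two broad faces (own +y and -y, 12.5 mm apart) are frosted, for gripping; the narrow end faces (+x and -x) are the clear windows. White cap. About 28 g.
- long_cell_spot (a point): Light spot of the long cell: on its vertical middle axis, 20 mm above its underside, axes as the cell's. Light goes through along own x.
- long_cell_windows: The two clear end windows of the long cell, 9 mm wide, facing its own +x and -x, 22.5 mm apart over the outside; origin and axes as the cell's. Fingers must not touch them.
- short_cell_1: A square cell 12.5 x 12.5 x 45 mm in another slot of the rack; stays there. Origin: centre of its underside.
- short_cell_2: A second square cell like short_cell_1 in the remaining slot; stays there.

How it is judged:
By the outcome, as a careful person would: the job done as asked, in the order asked, and still so for the second after the job is handed in, while the arm keeps its last pose, push and grip.
It also fails if it takes over 58 s, if anything falls off the work surface, if the arm or the gripper's body presses on something with over 40 N, if the wrist force passes 120 N, or if a joint passes its speed limit or range.

## Working session

There is one attempt and no reset: what is moved stays moved. The work goes in short steps, Python scripts to look and compute and a tool call to move; the robot and the scene stay as the last step left them, time stands still between calls to the robot, and variables do not carry over. Pictures are saved under pics/ and viewed, at most 10 in all, crops included, and the job is handed in when it is done.

Besides the shell and the picture viewer there is one more tool, called after "Request:" by a JSON object that holds its "name" and its "arguments". send_rows: Moves the arm, as the interface text tells. Scaled input: -1 to 1 covers 0.2 m each way for a shift and 360 degrees each way for a turn. Its arguments: {"type":"object","properties":{"plan":{"type":"array"},"grip":{"type":"number"}},"required":["plan"]}

```bash
mkdir -p pics; cat > h.py <<'E'
import numpy as np, cv2
from workcell import get_state, capture, sign_off
def shot(name):
    c=capture(name); c['f']=210/np.tan(np.radians(c['vertical_fov'])/2); return c
def save(c,fn): cv2.imwrite('pics/'+fn,c['frame'][:,:,::-1])
def rays(c,uv):
    uv=np.asarray(uv,float).reshape(-1,1,2); f=c['f']
    K=np.array([[f,0,c['cx']],[0,f,c['cy']],[0,0,1]])
    p=cv2.undistortPoints(uv,K,np.array([c['k1'],0,0,0,0.])).reshape(-1,2)
    return np.c_[p,np.ones(len(p))]
def plane(c,uv,z):
    d=rays(c,uv)@c['extrinsics'][:3,:3].T; o=c['extrinsics'][:3,3]
    return o+d*((z-o[2])/d[:,2])[:,None]
def cloud(c):
    v,u=np.mgrid[:420,:560]; r=rays(c,np.c_[u.ravel(),v.ravel()])*c['z_map'].reshape(-1,1)
    return (r@c['extrinsics'][:3,:3].T+c['extrinsics'][:3,3]).reshape(420,560,3)
E
python3 - <<'E'
from h import *
for n in('scene','top'):
    c=shot(n); save(c,n+'0.png'); print(n,c['vertical_fov'],c['k1'],c['extrinsics'].round(3).tolist())
print(get_state())
E
```

```text
scene 49.62543646789893 -0.10290270138099993 [[-0.587, -0.435, 0.682, -0.045], [-0.809, 0.317, -0.494, 0.379], [-0.001, -0.842, -0.539, 0.529], [0.0, 0.0, 0.0, 1.0]]
top 55.993436023019115 -0.026605928994996253 [[-0.022, -0.995, 0.101, 0.444], [-1.0, 0.021, -0.01, -0.031], [0.007, -0.101, -0.995, 0.928], [0.0, 0.0, 0.0, 1.0]]
{'time': 0.1, 'joints': array([ 1.45961900e+00,  3.85491888e-01,  6.75686993e-03, -4.17335462e-04,
       -1.19396203e+00, -2.58599230e-01]), 'qvel': array([-0.00025289, -0.00042139,  0.00260928,  0.00161377, -0.00024473,
       -0.00192973]), 'tau': array([-8.67133463e-05, -3.91687346e+01,  1.87936360e+01,  4.23185259e+00,
        1.34744402e-02, -7.56224472e-05]), 'eef_pos': array([0.2256809 , 0.58228324, 0.22956199]), 'ee_rot': array([ 3.13965594e+00, -1.11205680e-04, -3.69930390e-01]), 'contact_force': array([-0.4562201 ,  0.92521768, -0.10789823]), 'moment': array([ 0.0008474 , -0.01620158, -0.04234634]), 'finger_force': 0.0, 'width': 0.08695314422488337}
```

View pics/scene0.png

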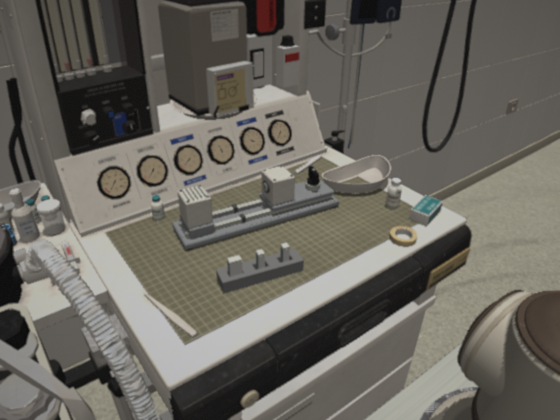

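View pics/top0.png

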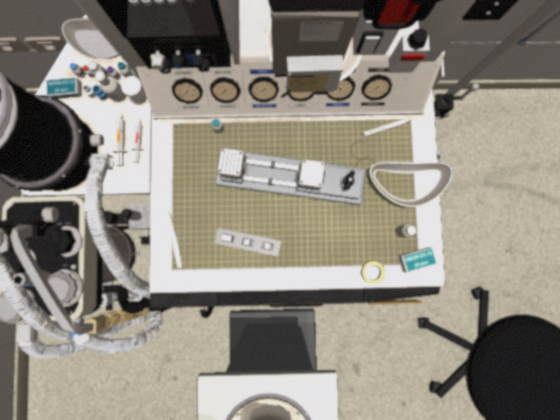

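The top view shows the lamp head at about (231,163), the detector head at (311,174) and the knob at (348,180). The rack is at (248,242), with cells at (227,238), (247,242) and (267,246). In the scene view the leftmost cell, at (235,266), looks like the long one. Next I measure with depth and masks.

```bash
python3 - <<'E'
from h import *
c=shot('top'); P=cloud(c); s=shot('scene'); Q=cloud(s)
def comp(P,lo,hi,u0,v0,u1,v1,tag,c):
    m=np.zeros((420,560),np.uint8); z=P[:,:,2]
    m[v0:v1,u0:u1]=((z>lo)&(z<hi)&(c['z_map']>0))[v0:v1,u0:u1]
    n,l,st,ce=cv2.connectedComponentsWithStats(m)
    for i in range(1,n):
        if st[i,4]<6: continue
        p=P[l==i]; r=cv2.minAreaRect((p[:,:2]*1000).astype(np.float32))
        print(tag,st[i,4],ce[i].round(1),'rect',np.round(r[0],1),np.round(r[1],1),round(r[2],1),'z',np.median(p[:,2]).round(4))
comp(P,.085,.11,200,130,400,210,'heads',c)
comp(P,.065,.09,330,150,400,210,'knob',c)
comp(P,.008,.024,205,140,380,210,'base',c)
comp(P,.015,.032,205,220,290,265,'rack',c)
comp(P,.034,.06,205,220,290,265,'cells',c)
comp(Q,.032,.06,200,230,310,290,'Scells',s)
comp(Q,.065,.09,300,160,325,200,'Sknob',s)
comp(Q,.085,.11,170,150,300,240,'Sheads',s)
big=lambda c,u0,v0,u1,v1,k:cv2.resize(c['frame'][v0:v1,u0:u1,::-1],None,fx=k,fy=k,interpolation=cv2.INTER_CUBIC)
a=big(c,205,140,375,265,4.5)
b=big(s,165,150,345,290,4.3)
cv2.imwrite('pics/a.png',a);cv2.imwrite('pics/b.png',b)
E
```

```text
heads 611 [230.1 162.4] rect [622.  68.] [51.2 56. ] 81.1 z 0.0956
heads 608 [311.3 173.5] rect [ 594.3 -106.1] [50.2 56. ] 80.8 z 0.0952
knob 110 [349.1 180.1] rect [ 580.4 -189.6] [11.1 41. ] 69.2 z 0.0819
base 350 [272.1 159. ] rect [643.8 -20.3] [138.2  17.2] 80.9 z 0.0184
base 633 [270.3 173.2] rect [609.6 -17.2] [123.7  29.5] 80.4 z 0.0187
base 1135 [292.1 188.6] rect [601.4 -62.6] [344.7  86.5] 80.9 z 0.0182
base 43 [374.9 173.5] rect [ 596. -262.] [21.6 51.8] 86.8 z 0.0145
rack 839 [247.3 242.1] rect [450.7  38.8] [148.  36.] 77.2 z 0.0255
cells 61 [226.7 237.9] rect [460.9  83.1] [21.4 12. ] 77.5 z 0.0539
cells 34 [246.6 242.1] rect [450.5  38.6] [12.1 11.7] 74.9 z 0.0541
cells 31 [266.7 246.2] rect [440.6  -6.1] [11.9 11.7] 74.8 z 0.0541
Scells 122 [284.3 250.2] rect [440.1  -5.2] [12.9 14.6] 78.6 z 0.0465
Scells 122 [260.  256.9] rect [449.4  39.7] [12.5 13.8] 85.2 z 0.0457
Scells 215 [234.  263.7] rect [459.9  84.5] [23.1 15. ] 77.8 z 0.0477
Sknob 123 [313.1 173.5] rect [ 579.6 -188.5] [11.  45.3] 69.4 z 0.0776
Sheads 193 [181.3 153.2] rect [ 7.917e+02 -5.000e-01] [70.1 26.1] 78.0 z 0.0908
Sheads 447 [277.2 175.6] rect [ 593.  -104.8] [50.4 57.1] 81.1 z 0.0946
Sheads 532 [193.7 196.3] rect [620.5  70.1] [49.7 56.3] 82.3 z 0.095
```

View pics/a.png

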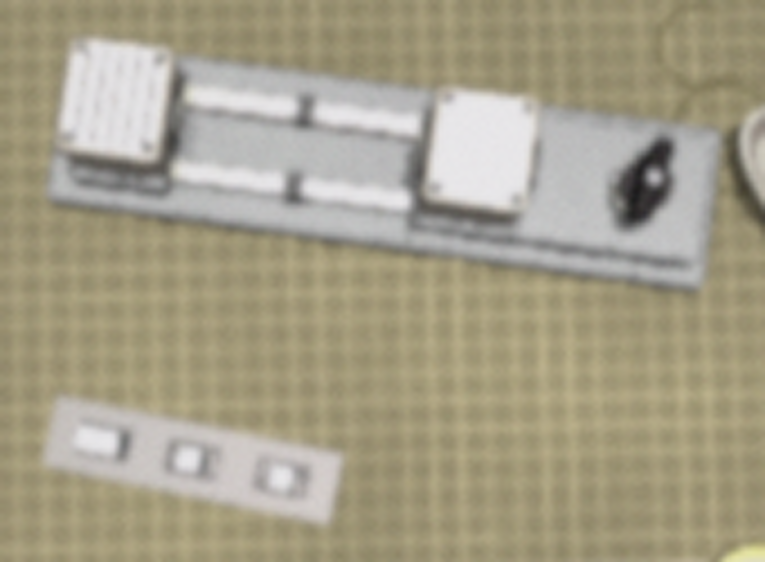

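View pics/b.png

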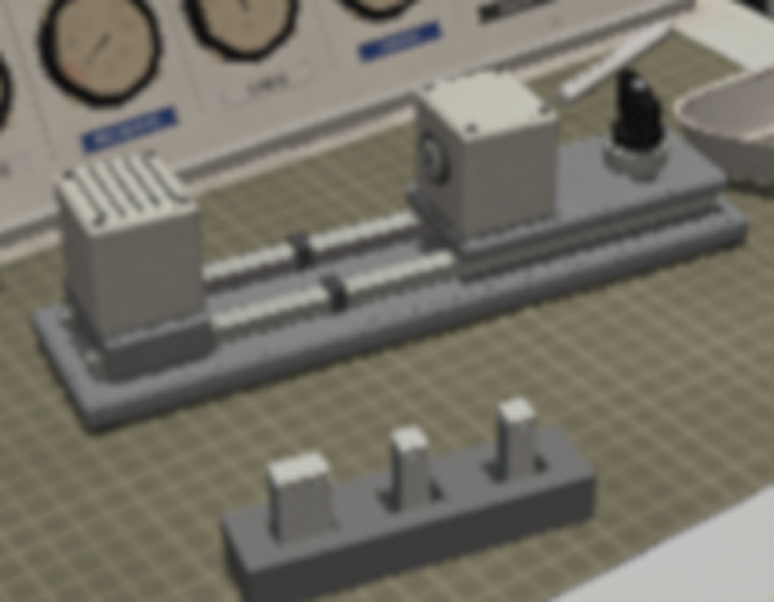

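The long cell is the leftmost one. In crop b it is the wide cell at (300,495), and in crop a it is at (97,440). The knob, at (645,185) in crop a, is already turned about 12° clockwise. From the poses I get photometer yaw −9.1°, origin about (0.612, 0.009), slide about 56 mm and rack yaw about −12.8°. The tool yaw already matches the knob, so I'm moving toward it.

Request:
{"name": "send_rows", "arguments": {"plan": [[1, 1, 0, 0, 0, 0], [1, 1, 0, 0, 0, 0], [1, 1, 0, 0, 0, 0], [1, 1, 0, 0, 0, 0], [1, 1, 0, 0, 0, 0], [1, 1, 0, 0, 0, 0]], "grip": 0.45}}

```text
time: 0.8
eef_pos: [0.3404, 0.321, 0.2306]
ee_rot: [3.141, 0.0, -0.371]
contact_force: [1.0, 1.4, 0.3]
width: 0.0468
finger_force: 0.0
```

Request:
{"name": "send_rows", "arguments": {"plan": [[1, 1, 0, 0, 0, 0], [1, 1, 0, 0, 0, 0], [1, 1, 0, 0, 0, 0], [1, 1, 0, 0, 0, 0], [1, 1, 0, 0, 0, 0], [1, 1, 0, 0, 0, 0]]}}

```text
time: 1.4
eef_pos: [0.4546, 0.0626, 0.2306]
ee_rot: [3.142, -0.0, -0.372]
contact_force: [1.2, 1.2, -0.7]
width: 0.0393
finger_force: 0.0
```

Request:
{"name": "send_rows", "arguments": {"plan": [[1, 0.9, 0, 0, 0, 0], [1, 0.9, 0, 0, 0, 0], [1, 0.9, 0, 0, 0, 0], [1, 0.9, 0, 0, 0, 0], [1, 0.9, 0, 0, 0, 0], [1, 0.9, 0, 0, 0, 0], [1, 0.9, 0, 0, 0, 0]]}}

```text
time: 2.1
eef_pos: [0.5762, -0.1774, 0.2292]
ee_rot: [3.141, 0.001, -0.374]
contact_force: [-0.5, 1.3, 0.0]
width: 0.039
finger_force: 0.0
```

```bash
cat >> h.py <<'E'
from scipy.spatial.transform import Rotation as R
def go(pos,yaw=None,cur=None):
    s=get_state(); r=R.from_euler('xyz',s['ee_rot'])
    sh=r.inv().apply(np.array(pos)-s['eef_pos'])/.2
    yaw=s['ee_rot'][2] if yaw is None else np.radians(yaw)
    rv=(r.inv()*R.from_euler('xyz',[np.pi,0,yaw])).as_rotvec()/(2*np.pi)
    print('t',s['time'],'pos',s['eef_pos'].round(4),'rot',np.degrees(s['ee_rot']).round(2),'F',s['contact_force'].round(1),'w',round(s['width'],4),'ff',s['finger_force'],'q',s['joints'].round(2))
    print('row',sh.round(4),rv.round(4))
E
python3 -c "
from h import *
go([.5805,-.1895,.13],-20.8)"
```

```text
t 2.1 pos [ 0.5762 -0.1774  0.2292] rot [ 1.7996e+02  8.0000e-02 -2.1420e+01] F [-0.5  1.3  0. ] w 0.039 ff 0.0 q [-0.03  0.35 -0.05  0.   -1.17  1.23]
row [0.0429 0.0479 0.4961] [ 0.0001  0.0002 -0.0017]
```

Request:
{"name": "send_rows", "arguments": {"plan": [[0.043, 0.05, 0, 0, 0, -0.0015], [0.043, 0.05, 0.25, 0, 0, -0.0015], [0.043, 0.05, 0.5, 0, 0, -0.0015], [0.043, 0.05, 0.5, 0, 0, -0.0015], [0.043, 0.05, 0.5, 0, 0, -0.0015]]}}

```text
time: 2.6
eef_pos: [0.5802, -0.1869, 0.1312]
ee_rot: [3.14, 0.0, -0.359]
contact_force: [0.2, -0.3, 0.4]
width: 0.0392
finger_force: 0.0
```

```bash
python3 -c "
from h import *
go([.5805,-.1895,.067],-20.8)
c=shot('scene'); save(c,'s1.png')
cv2.imwrite('pics/s1c.png',cv2.resize(c['frame'][90:230,220:400,::-1],None,fx=4,fy=4,interpolation=cv2.INTER_CUBIC))"
```

```text
t 2.6 pos [ 0.5802 -0.1869  0.1312] rot [ 1.7993e+02  3.0000e-02 -2.0550e+01] F [ 0.2 -0.3  0.4] w 0.0392 ff 0.0 q [-0.05  0.44 -0.17  0.   -0.96  1.26]
row [0.0059 0.0111 0.3211] [0.0002 0.0001 0.0007]
```

View pics/s1c.png

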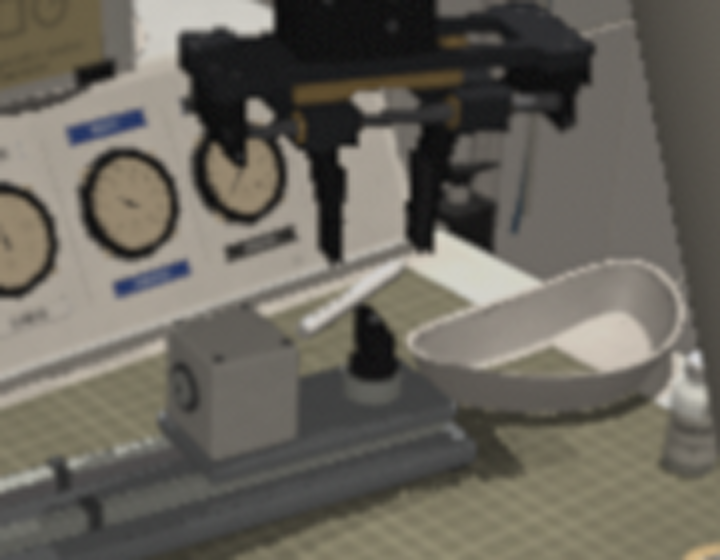

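The crop shows the open fingers, with tips at (335,260) and (420,250), straddling the knob at (370,340). They clear both the head and the bowl, so I descend and grip.

Request:
{"name": "send_rows", "arguments": {"plan": [[0.006, 0.011, 0.1, 0, 0, 0], [0.006, 0.011, 0.2, 0, 0, 0], [0.006, 0.011, 0.32, 0, 0, 0], [0.006, 0.011, 0.32, 0, 0, 0]]}}

```text
time: 3.05
eef_pos: [0.5803, -0.1894, 0.0668]
ee_rot: [3.142, 0.001, -0.36]
contact_force: [0.3, 0.1, -0.7]
width: 0.0391
finger_force: 0.0
```

Request:
{"name": "send_rows", "arguments": {"plan": [[0, 0, 0, 0, 0, 0], [0, 0, 0, 0, 0, 0], [0, 0, 0, 0, 0, 0], [0, 0, 0, 0, 0, 0], [0, 0, 0, 0, 0, 0]], "grip": 0}}

```text
time: 3.55
eef_pos: [0.5808, -0.19, 0.0675]
ee_rot: [3.142, -0.001, -0.36]
contact_force: [-1.2, 0.7, 3.1]
width: 0.0111
finger_force: 30.0
```

```bash
python3 -c "
from h import *
s=get_state(); d=np.array([.158,.987,0]); p=s['eef_pos']
print(s['moment'])
go(p+.040*d,None); go(p+.0563*d)"
```

```text
[ 0.04551072  0.27474516 -0.05778988]
t 3.55 pos [ 0.5808 -0.19    0.0675] rot [ 1.800e+02 -7.000e-02 -2.063e+01] F [-1.2  0.7  3.1] w 0.0111 ff 30.000572972930968 q [-0.05  0.52 -0.23  0.   -0.83  1.26]
row [-4.000e-02 -1.959e-01 -1.000e-04] [ 0.     -0.0002 -0.    ]
t 3.55 pos [ 0.5808 -0.19    0.0675] rot [ 1.800e+02 -7.000e-02 -2.063e+01] F [-1.2  0.7  3.1] w 0.0111 ff 30.000572972930968 q [-0.05  0.52 -0.23  0.   -0.83  1.26]
row [-5.630e-02 -2.757e-01 -1.000e-04] [ 0.     -0.0002 -0.    ]
```

Request:
{"name": "send_rows", "arguments": {"plan": [[-0.01, -0.05, 0, 0, 0, 0], [-0.02, -0.1, 0, 0, 0, 0], [-0.031, -0.15, 0, 0, 0, 0], [-0.041, -0.2, 0, 0, 0, 0], [-0.051, -0.25, 0, 0, 0, 0], [-0.051, -0.25, 0, 0, 0, 0], [-0.051, -0.25, 0, 0, 0, 0]]}}

```text
time: 4.25
eef_pos: [0.5892, -0.1378, 0.0675]
ee_rot: [-3.141, -0.001, -0.359]
contact_force: [-1.7, 3.0, 6.5]
width: 0.0105
finger_force: 30.0
```

Request:
{"name": "send_rows", "arguments": {"plan": [[-0.001, -0.006, 0, 0, 0, 0], [-0.002, -0.012, 0, 0, 0, 0], [-0.004, -0.018, 0, 0, 0, 0], [-0.005, -0.025, 0, 0, 0, 0], [-0.006, -0.03, 0, 0, 0, 0], [-0.006, -0.03, 0, 0, 0, 0]]}}

```text
time: 4.85
eef_pos: [0.5897, -0.1347, 0.0675]
ee_rot: [3.139, -0.001, -0.359]
contact_force: [-2.1, -7.9, 5.2]
width: 0.011
finger_force: 30.0
```

The head is at its stop: 56 mm travelled and contact force up to about 8 N. Now I turn clockwise, which is + about tool z.

Request:
{"name": "send_rows", "arguments": {"plan": [[0, 0, 0, 0, 0, 0.017], [0, 0, 0, 0, 0, 0.034], [0, 0, 0, 0, 0, 0.051], [0, 0, 0, 0, 0, 0.068], [0, 0, 0, 0, 0, 0.085], [0, 0, 0, 0, 0, 0.102], [0, 0, 0, 0, 0, 0.119], [0, 0, 0, 0, 0, 0.136], [0, 0, 0, 0, 0, 0.153], [0, 0, 0, 0, 0, 0.165], [0, 0, 0, 0, 0, 0.175], [0, 0, 0, 0, 0, 0.175]]}}

```text
time: 6.05
eef_pos: [0.5901, -0.1343, 0.0676]
ee_rot: [-3.141, -0.002, -1.46]
contact_force: [0.2, -6.7, 5.0]
width: 0.0108
finger_force: 30.0
```

Request:
{"name": "send_rows", "arguments": {"plan": [[0, 0, 0, 0, 0, 0.005], [0, 0, 0, 0, 0, 0.01], [0, 0, 0, 0, 0, 0.015], [0, 0, 0, 0, 0, 0.02], [0, 0, 0, 0, 0, 0.022], [0, 0, 0, 0, 0, 0.022]]}}

```text
time: 6.65
eef_pos: [0.5902, -0.1342, 0.0675]
ee_rot: [-3.141, -0.003, -1.595]
contact_force: [0.8, -6.7, 3.8]
width: 0.0109
finger_force: 30.4
```

```bash
python3 -c "
from h import *
s=get_state(); print(s['moment']); go(s['eef_pos'],-89.3)"
```

```text
[-1.79360365  0.23225743  0.48524576]
t 6.65 pos [ 0.5902 -0.1342  0.0675] rot [-1.7995e+02 -1.4000e-01 -9.1400e+01] F [ 0.8 -6.7  3.8] w 0.0109 ff 30.358197342138737 q [ 0.04  0.51 -0.24  0.   -0.82 -0.07]
row [0. 0. 0.] [-0.0001 -0.0004 -0.0058]
```

Request:
{"name": "send_rows", "arguments": {"plan": [[0, 0, 0, 0, 0, 0.005], [0, 0, 0, 0, 0, 0.01], [0, 0, 0, 0, 0, 0.01], [0, 0, 0, 0, 0, 0.01]]}}

```text
time: 7.05
eef_pos: [0.5902, -0.1341, 0.0675]
ee_rot: [-3.14, -0.002, -1.657]
contact_force: [0.1, -4.8, 3.5]
width: 0.0115
finger_force: 33.1
```

```bash
python3 -c "
from h import *
s=get_state(); print(s['moment']); go(s['eef_pos'],-89.3)"
```

```text
[-1.64660214  0.18285967  0.50506273]
t 7.05 pos [ 0.5902 -0.1341  0.0675] rot [-1.7993e+02 -1.4000e-01 -9.4960e+01] F [ 0.1 -4.8  3.5] w 0.0115 ff 33.06751927913865 q [ 0.05  0.51 -0.24  0.   -0.82 -0.13]
row [0. 0. 0.] [-0.0002 -0.0004 -0.0157]
```

The width is growing, so the pads are slipping against the end of travel: the knob is tight. Releasing and lifting.

Request:
{"name": "send_rows", "arguments": {"plan": [[0, 0, 0, 0, 0, 0], [0, 0, 0, 0, 0, 0], [0, 0, 0, 0, 0, 0], [0, 0, 0, 0, 0, 0]], "grip": 0.4}}

```text
time: 7.45
eef_pos: [0.5886, -0.1326, 0.0659]
ee_rot: [3.139, 0.001, -1.661]
contact_force: [-0.2, -0.9, -0.3]
width: 0.0323
finger_force: 0.0
```

Request:
{"name": "send_rows", "arguments": {"plan": [[0, 0, -0.1, 0, 0, 0], [0, 0, -0.25, 0, 0, 0], [0, 0, -0.5, 0, 0, 0], [0, 0, -0.5, 0, 0, 0]]}}

```text
time: 7.85
eef_pos: [0.5924, -0.1334, 0.1726]
ee_rot: [-3.131, -0.0, -1.66]
contact_force: [1.1, 0.8, 0.8]
width: 0.0347
finger_force: 0.0
```

Request:
{"name": "send_rows", "arguments": {"plan": [[-1, 0.3, 0, 0, 0, 0], [-1, 0.3, 0, 0, 0, 0], [-1, 0.3, 0, 0, 0, 0], [-1, 0.3, 0, 0, 0, 0], [-1, 0.3, 0, 0, 0, 0], [-1, 0.3, 0, 0, 0, 0]]}}

```text
time: 8.45
eef_pos: [0.5462, 0.0728, 0.1655]
ee_rot: [3.139, -0.001, -1.658]
contact_force: [0.1, 0.2, 0.3]
width: 0.0353
finger_force: 0.0
```

```bash
python3 - <<'E'
from h import *
def rect(c,lo,hi,x0,x1,y0,y1,tag):
    P=cloud(c); x,y,z=P[...,0],P[...,1],P[...,2]
    m=((z>lo)&(z<hi)&(x>x0)&(x<x1)&(y>y0)&(y<y1)&(c['z_map']>0)).astype(np.uint8)
    n,l,st,ce=cv2.connectedComponentsWithStats(m)
    for i in range(1,n):
        if st[i,4]<25: continue
        p=P[l==i]; r=cv2.minAreaRect((p[:,:2]*1000).astype(np.float32))
        print(tag,st[i,4],np.round(r[0],1),np.round(r[1],1),round(r[2],1),p[:,2].mean().round(4))
for n in('top','scene'):
    c=shot(n); save(c,n+'2.png')
    rect(c,.085,.11,.55,.68,-.13,.12,n+' head'); rect(c,.065,.09,.54,.65,-.2,-.105,n+' knob'); rect(c,.034,.07,.41,.5,-.04,.12,n+' cell')
go([.4605,.0838,.13],-102.6)
E
```

```text
top head 50 [627.   44.6] [ 8.4 38.4] 89.2 0.0939
top head 603 [603.2 -50.1] [49.8 56.1] 80.9 0.0952
top knob 116 [ 589.1 -133.5] [40.8 10.6] 89.0 0.0801
top cell 33 [450.6  38.5] [11.6 12.5] 81.4 0.0541
top cell 31 [440.6  -6.1] [11.8 11.7] 74.9 0.0541
scene head 465 [601.9 -48. ] [49.  59.2] 80.7 0.0935
scene head 528 [620.6  70.3] [50.1 57.3] 82.1 0.0944
scene knob 169 [ 588.1 -131.5] [12.5 43.1] 1.3 0.0756
scene cell 113 [439.8  -5.7] [13.1 15.5] 73.2 0.0466
scene cell 111 [450.   39.7] [12.1 15. ] 84.2 0.0469
scene cell 198 [459.5  84.3] [22.8 14.9] 71.8 0.0473
t 8.55 pos [0.547  0.0707 0.1657] rot [ 1.7988e+02 -4.0000e-02 -9.5180e+01] F [0.6 0.6 0.1] w 0.0348 ff 0.0 q [ 0.42  0.32 -0.27 -0.   -0.99 -0.51]
row [-0.0262  0.4364  0.1796] [ 0.0003 -0.0001  0.0206]
```

The knob's long axis is now at about 90°, so it is tight. The heads are 119.6 mm apart centre to centre, so the detector is home. Robot grip and top camera agree on the photometer origin at (0.6128, 0.0090). Now to the cell.

Request:
{"name": "send_rows", "arguments": {"plan": [[-0.026, 0.2, 0, 0, 0, 0.0206], [-0.026, 0.4, 0.1, 0, 0, 0.0206], [-0.026, 0.436, 0.18, 0, 0, 0.0206], [-0.026, 0.436, 0.18, 0, 0, 0.0206], [-0.026, 0.436, 0.18, 0, 0, 0.0206]], "grip": 0.4}}

```text
time: 9.05
eef_pos: [0.4624, 0.0835, 0.131]
ee_rot: [-3.141, -0.0, -1.792]
contact_force: [-0.3, 0.7, 0.0]
width: 0.0349
finger_force: 0.0
```

```bash
python3 -c "
from h import *
go([.4607,.0835,.037],-102.7)"
```

```text
t 9.05 pos [0.4624 0.0835 0.131 ] rot [-179.96   -0.   -102.66] F [-0.3  0.7  0. ] w 0.0349 ff 0.0 q [ 0.53  0.23 -0.5   0.   -0.84 -0.75]
row [0.0017 0.0088 0.4698] [-0.0001 -0.      0.0001]
```

Request:
{"name": "send_rows", "arguments": {"plan": [[0.002, 0.005, 0.1, 0, 0, 0], [0.002, 0.005, 0.2, 0, 0, 0], [0.002, 0.005, 0.3, 0, 0, 0], [0.002, 0.005, 0.3, 0, 0, 0], [0.002, 0.005, 0.3, 0, 0, 0]]}}

```text
time: 9.55
eef_pos: [0.4618, 0.084, 0.0711]
ee_rot: [-3.141, 0.0, -1.791]
contact_force: [1.3, 0.7, 0.8]
width: 0.0351
finger_force: 0.0
```

```bash
python3 -c "
from h import *
go([.4607,.0835,.037],-102.7)
c=shot('scene')
cv2.imwrite('pics/s3c.png',cv2.resize(c['frame'][170:300,170:330,::-1],None,fx=4.5,fy=4.5,interpolation=cv2.INTER_CUBIC))"
```

```text
t 9.55 pos [0.4618 0.084  0.0711] rot [-1.7994e+02  1.0000e-02 -1.0262e+02] F [1.3 0.7 0.8] w 0.0351 ff 0.0 q [ 0.53  0.32 -0.57  0.   -0.68 -0.75]
row [0.0037 0.005  0.1707] [-0.0002  0.      0.0002]
```

View pics/s3c.png

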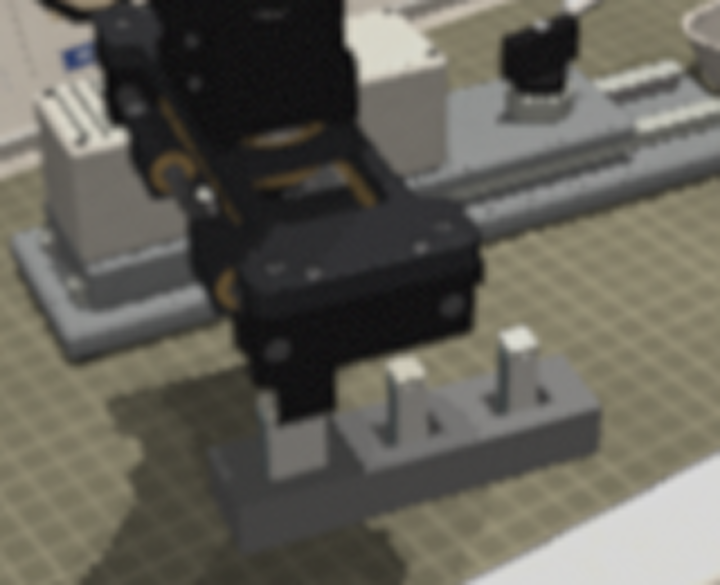

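The crop shows the near finger at about (305,395) in front of the long cell at (295,440). I check that they are centred along the cell's length before closing.

```bash
python3 - <<'E'
from h import *
c=shot('scene'); P=cloud(c); g=cv2.cvtColor(c['frame'],cv2.COLOR_RGB2GRAY)
ex=np.array([np.cos(np.radians(77.3)),np.sin(np.radians(77.3))]); ey=np.array([-ex[1],ex[0]])
a=(P[...,:2]-[.4607,.0835])@ex*1000; b=(P[...,:2]-[.4607,.0835])@ey*1000; z=P[...,2]
near=(abs(a)<25)&(abs(b)<35)
f=near&(z>.062)&(z<.074)&(g<70); q=near&(z>.028)&(z<.05)&(abs(b)<9)
for n,m in(('finger',f),('cell',q)):
    print(n,m.sum(),'a',np.percentile(a[m],[1,5,50,95,99]).round(1),'b',np.percentile(b[m],[5,50,95]).round(1))
s=get_state(); print('tcp a,b',(s['eef_pos'][:2]-[.4607,.0835])@ex*1000,(s['eef_pos'][:2]-[.4607,.0835])@ey*1000)
E
```

```text
finger 63 a [-8.9 -8.2  3.2 12.4 13.1] b [-19.3  25.5  27.2]
cell 137 a [-9.4 -9.   2.9 11.5 11.8] b [-1.1  6.   7.9]
tcp a,b 1.0909623369857833 -0.9038594901239294
```

Request:
{"name": "send_rows", "arguments": {"plan": [[0.005, 0.005, 0, 0, 0, 0], [0.005, 0.005, 0.09, 0, 0, 0], [0.005, 0.005, 0.17, 0, 0, 0], [0.005, 0.005, 0.17, 0, 0, 0], [0.005, 0.005, 0.17, 0, 0, 0]]}}

```text
time: 10.15
eef_pos: [0.4595, 0.0835, 0.0372]
ee_rot: [-3.141, 0.0, -1.79]
contact_force: [-0.5, -0.6, -0.2]
width: 0.0351
finger_force: 0.0
```

```bash
python3 -c "
from h import *
go([.4607,.0835,.037],-102.7)"
```

```text
t 10.15 pos [0.4595 0.0835 0.0372] rot [-1.7996e+02  2.0000e-02 -1.0256e+02] F [-0.5 -0.6 -0.2] w 0.0351 ff 0.0 q [ 0.53  0.37 -0.61  0.   -0.59 -0.75]
row [-0.0013 -0.0058  0.001 ] [-0.0001  0.0001  0.0004]
```

Request:
{"name": "send_rows", "arguments": {"plan": [[0, -0.004, 0, 0, 0, 0], [0, -0.004, 0, 0, 0, 0], [0, -0.004, 0, 0, 0, 0], [0, -0.004, 0, 0, 0, 0], [0, -0.004, 0, 0, 0, 0], [0, -0.004, 0, 0, 0, 0]], "grip": 0}}

```text
time: 10.75
eef_pos: [0.4603, 0.0833, 0.0369]
ee_rot: [-3.141, 0.0, -1.79]
contact_force: [-0.0, 0.3, 2.5]
width: 0.0122
finger_force: 30.0
```

Request:
{"name": "send_rows", "arguments": {"plan": [[0, 0, -0.02, 0, 0, 0], [0, 0, -0.05, 0, 0, 0], [0, 0, -0.1, 0, 0, 0], [0, 0, -0.2, 0, 0, 0], [0, 0, -0.35, 0, 0, 0], [0, 0, -0.5, 0, 0, 0], [0, 0, -0.6, 0, 0, 0], [0, 0, -0.6, 0, 0, 0], [0, 0, -0.6, 0, 0, 0], [0, 0, -0.6, 0, 0, 0]]}}

```text
time: 11.75
eef_pos: [0.4588, 0.0826, 0.1556]
ee_rot: [3.139, -0.001, -1.791]
contact_force: [0.3, -1.5, -0.2]
width: 0.0124
finger_force: 30.0
```

```bash
python3 - <<'E'
from h import *
go([.6128,.009,.150],-99.1)
s=get_state(); ex=np.array([np.cos(np.radians(77.3)),np.sin(np.radians(77.3))]); ey=np.array([-ex[1],ex[0]])
for n in('top','scene'):
    c=shot(n); P=cloud(c); print(n,c['cx'],c['cy'])
    d=P[...,:2]-s['eef_pos'][:2]; a=d@ex*1000; b=d@ey*1000; z=(P[...,2]-s['eef_pos'][2])*1000
    g=cv2.cvtColor(c['frame'],cv2.COLOR_RGB2GRAY)
    q=(abs(a)<22)&(abs(b)<12)&(z>-45)&(z<-9)&(c['z_map']>0)
    print(q.sum(),'a',np.percentile(a[q],[1,5,50,95,99]).round(1) if q.any() else '','z',np.percentile(z[q],[0,2,50,98]).round(1) if q.any() else '')
    if n=='scene':
        v,u=np.nonzero(q); print(u.min(),u.max(),v.min(),v.max())
        u0,v0=int(u.mean())-60,int(v.mean())-50
        cv2.imwrite('pics/s4c.png',cv2.resize(c['frame'][v0:v0+90,u0:u0+120,::-1],None,fx=6,fy=6,interpolation=cv2.INTER_CUBIC)); print(u0,v0)
E
```

```text
t 11.75 pos [0.4588 0.0826 0.1556] rot [ 1.7986e+02 -9.0000e-02 -1.0261e+02] F [ 0.3 -1.5 -0.2] w 0.0124 ff 29.999858192168176 q [ 0.53  0.19 -0.48 -0.   -0.91 -0.75]
row [ 0.1912 -0.8321  0.0263] [ 0.0004 -0.0002 -0.0097]
top 280.69297821253497 204.11790270938198
0 a  z 
scene 268.677180713014 206.25357346147996
128 a [-9.8 -9.1  3.2 11.7 12. ] z [-28.8 -27.4 -20.2 -10.9]
225 240 214 225
172 169
```

View pics/s4c.png

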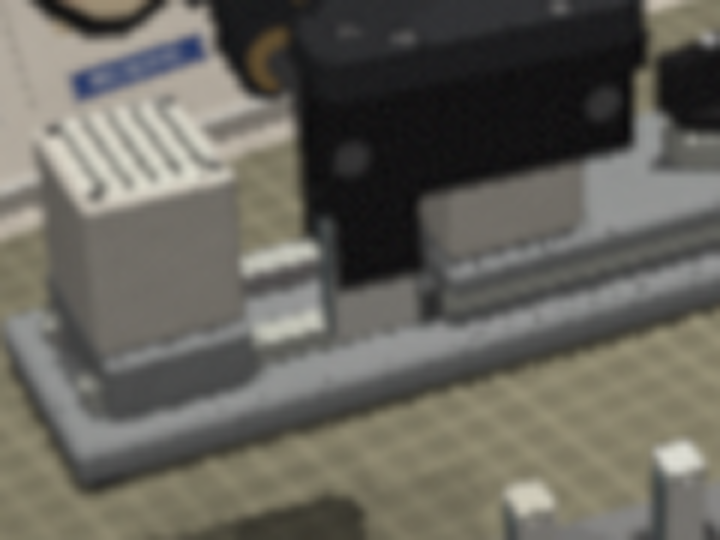

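The cell is held upright at (375,300) in the crop with its underside 28 mm below the TCP, so TCP z = 0.078 puts the spot on the beam. I check clearance to the panel behind before moving in.

```bash
python3 - <<'E'
from h import *
for n in('top','scene'):
    c=shot(n); P=cloud(c); x,y,z=P[...,0],P[...,1],P[...,2]
    for lo in np.arange(.05,.6,.05):
        m=(z>lo)&(z<lo+.05)&(abs(y)<.11)&(x>.66)&(c['z_map']>0)
        if m.sum()>5: print(n,lo.round(2),m.sum(),np.percentile(x[m],2).round(3))
E
```

```text
top 0.05 1701 0.768
top 0.1 2868 0.798
top 0.15 876 0.737
top 0.2 1236 0.734
top 0.25 1924 0.738
top 0.3 1528 0.768
top 0.35 1597 0.767
top 0.4 760 0.764
scene 0.05 1550 0.767
scene 0.1 2015 0.796
scene 0.15 1296 0.789
scene 0.2 1493 0.771
scene 0.25 1189 0.776
scene 0.3 33 0.774
```

Request:
{"name": "send_rows", "arguments": {"plan": [[0.04, -0.17, 0, 0, 0, -0.003], [0.09, -0.37, 0, 0, 0, -0.006], [0.13, -0.56, 0, 0, 0, -0.0097], [0.17, -0.73, 0, 0, 0, -0.0097], [0.191, -0.83, 0, 0, 0, -0.0097], [0.191, -0.83, 0, 0, 0, -0.0097], [0.191, -0.83, 0, 0, 0, -0.0097], [0.191, -0.83, 0, 0, 0, -0.0097]]}}

```text
time: 12.75
eef_pos: [0.6125, 0.01, 0.1562]
ee_rot: [3.14, -0.0, -1.729]
contact_force: [-1.0, 0.5, 0.4]
width: 0.0123
finger_force: 30.0
```

```bash
python3 -c "
from h import *
go([.6128,.009,.078],-99.1)"
```

```text
t 12.75 pos [0.6125 0.01   0.1562] rot [ 1.7992e+02 -2.0000e-02 -9.9070e+01] F [-1.   0.5  0.4] w 0.0123 ff 29.999816115014255 q [ 0.28  0.42 -0.13 -0.   -1.02 -0.44]
row [ 0.0044 -0.0026  0.3908] [ 0.0002 -0.0001  0.0001]
```

Request:
{"name": "send_rows", "arguments": {"plan": [[0.003, -0.002, 0.05, 0, 0, 0], [0.003, -0.002, 0.12, 0, 0, 0], [0.003, -0.002, 0.19, 0, 0, 0], [0.003, -0.002, 0.26, 0, 0, 0], [0.003, -0.002, 0.33, 0, 0, 0], [0.003, -0.002, 0.38, 0, 0, 0], [0.003, -0.002, 0.39, 0, 0, 0], [0.003, -0.002, 0.39, 0, 0, 0], [0.003, -0.002, 0.39, 0, 0, 0], [0.003, -0.002, 0.39, 0, 0, 0]]}}

```text
time: 13.75
eef_pos: [0.6144, 0.0091, 0.0793]
ee_rot: [-3.14, 0.001, -1.729]
contact_force: [0.9, 0.1, -0.6]
width: 0.0124
finger_force: 30.0
```

```bash
python3 - <<'E'
from h import *
e=[]
def m(c,tag):
    P=cloud(c); o=np.array([.6128,.009]); ex=np.array([.987,-.158]); ey=np.array([.158,.987])
    X=(P[...,:2]-o)@ex*1000; Y=(P[...,:2]-o)@ey*1000; z=P[...,2]*1000; ok=c['z_map']>0
    q=ok&(abs(X)<12)&(abs(Y)<20)&(z>40)&(z<68); 
    if q.sum()>5: print(tag,'cell',q.sum(),'Y',np.percentile(Y[q],[2,50,98]).round(1),'X',np.percentile(X[q],[2,98]).round(1),'z',z[q].min().round(1))
    for a,b,t in((30,95,'lamp'),(-95,-30,'det')):
        h=ok&(z>88)&(z<105)&(Y>a)&(Y<b)&(abs(X)<35)
        if h.sum()>5: print(tag,t,h.sum(),'Y',np.percentile(Y[h],[2,98]).round(1),'X',np.percentile(X[h],[2,98]).round(1))
for n in('scene','top'):
    c=shot(n); m(c,n)
    if n=='scene': cv2.imwrite('pics/s5c.png',cv2.resize(c['frame'][130:250,160:320,::-1],None,fx=4.8,fy=4.8,interpolation=cv2.INTER_CUBIC))
for i in range(3): go([.6128,.009,.078],-99.1); shot('top')
E
```

```text
scene cell 82 Y [-9.8  3.6 12.6] X [-7.7  3.5] z 50.3
scene lamp 491 Y [38.2 84.9] X [-29.1  22.5]
scene det 207 Y [-81.5 -34.6] X [-29.4  -0.9]
top lamp 224 Y [49.3 84.1] X [-27.7   3.3]
top det 598 Y [-83.8 -36.1] X [-27.3  26.1]
t 13.85 pos [0.6143 0.0091 0.0792] rot [-1.7993e+02  3.0000e-02 -9.9090e+01] F [ 0.5 -0.5 -0.8] w 0.0126 ff 29.999774834141135 q [ 0.28  0.51 -0.21  0.   -0.85 -0.44]
row [0.0016 0.0071 0.0059] [-0.0002  0.0001  0.    ]
t 13.9 pos [0.6141 0.0091 0.0791] rot [-1.7995e+02  2.0000e-02 -9.9100e+01] F [-0.1 -0.9 -0.2] w 0.0126 ff 29.999801670201123 q [ 0.28  0.51 -0.21  0.   -0.85 -0.44]
row [0.0013 0.0066 0.0052] [-0.0001  0.0001  0.    ]
t 13.95 pos [0.6141 0.009  0.0789] rot [-1.7996e+02  2.0000e-02 -9.9090e+01] F [-0.5 -0.1  0.9] w 0.0121 ff 29.999782524537295 q [ 0.28  0.51 -0.21  0.   -0.85 -0.44]
row [0.0012 0.0063 0.0047] [-0.0001  0.      0.    ]
```

View pics/s5c.png

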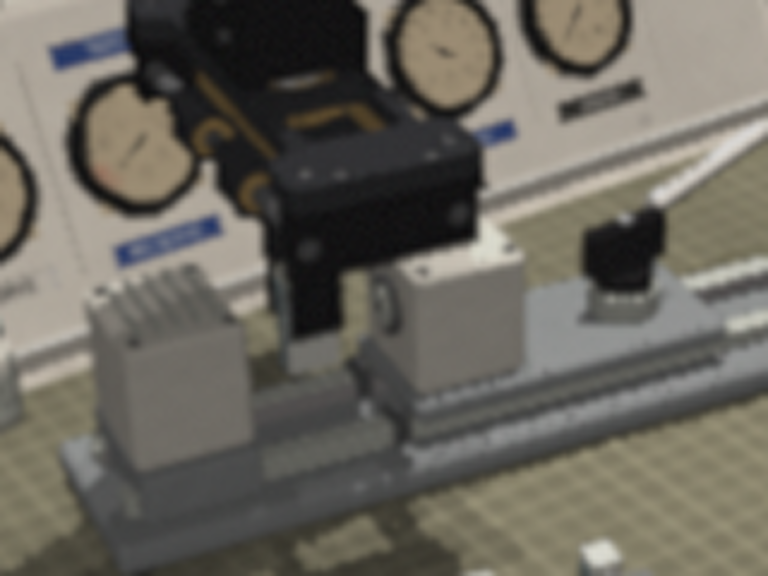

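The cell hangs upright at about (315,350) in the crop, between the heads and clear of the bars. I make a sub-millimetre trim and settle.

Request:
{"name": "send_rows", "arguments": {"plan": [[0.002, 0.004, 0.004, 0, 0, 0], [0.002, 0.004, 0.004, 0, 0, 0], [0.002, 0.004, 0.004, 0, 0, 0], [0.002, 0.004, 0.004, 0, 0, 0], [0.002, 0.004, 0.004, 0, 0, 0], [0.002, 0.004, 0.004, 0, 0, 0], [0.002, 0.004, 0.004, 0, 0, 0], [0.002, 0.004, 0.004, 0, 0, 0], [0.002, 0.004, 0.004, 0, 0, 0], [0.002, 0.004, 0.004, 0, 0, 0]]}}

```text
time: 15.0
eef_pos: [0.6131, 0.0087, 0.0778]
ee_rot: [-3.142, -0.0, -1.729]
contact_force: [-0.7, 0.2, -0.2]
width: 0.0124
finger_force: 30.0
```

```bash
python3 -c "
from h import *
go([.6128,.009,.078],-99.1); print(sign_off())"
```

```text
t 15.0 pos [0.6131 0.0087 0.0778] rot [-180.     -0.    -99.09] F [-0.7  0.2 -0.2] w 0.0124 ff 29.99985493021086 q [ 0.28  0.51 -0.21  0.   -0.85 -0.44]
row [-0.0012  0.0016 -0.0011] [-0. -0.  0.]
the job is handed in; nothing more can be done
None
```

The job is handed in at 15 s: the detector head is home against its stop, the clamp knob is turned to its end, and the long cell is held upright by its frosted faces on the beam midway between the heads, within about 1 mm by my measurements; no verdict came back.

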